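# Tip the tested torches into the blue bin

### The job

Swivel the tipping tray, still level and loaded, until its open lip points at the centre of the round blue bin; then tip it so that all three torches slide off into that bin, and bring the empty tray back to level, still pointing at the bin. Do not touch the three torches, and leave the torches standing on the table where they are.

Things in the scene. Friction and masses are not known exactly. Their poses are not given: they have to be found in the camera images.
- torch_a: black hand torch with steel lens rim and red tail button, 112 mm long, 33 mm diameter, 120 g, lying in the tray's lane at the tray's -y side; origin at mid-length on its axis, x axis along it towards the lens
- torch_b: the same torch in the middle lane
- torch_c: the same torch in the lane at the tray's +y side
- blue_bin: round blue open plastic bin beside the tray stand, for passed torches, fixed to the table, 220 mm outside diameter at the rim (200 mm at the foot), 80 mm high, 5 mm walls; origin at the centre of its underside
- grey_bin: round grey bin for rework on the stand's other side, the same size, not to be used; origin at the centre of its underside
- turntable (a joint): swivel of the tray stand about a vertical axis, rad, stiff (friction 0.35 N m, stays where left); positive turns the tray counterclockwise seen from above; range -2.4 to 2.4; 0 is merely the direction at the start
- tray (a joint): tilt of the tray about a level axis that crosses the swivel axis, rad, stiff (friction 0.6 N m, stays where left); 0 is level, positive lowers the open lip; range -0.4 to 0.9
- swivel (a point): point on the vertical swivel axis, at the height of the tilt axis, 180 mm above the table; its x axis points level to the side the tray's lip faces, y to the left of that, z up; it turns with the swivel but does not tilt
- tray_mid (a point): point on the aluminium tray's floor (top face) where the swivel and tilt axes cross; the tray is 180 mm long (x from -70 at the back wall to +110 at the lip) by 138 mm wide (y) with three lanes 40 mm wide, walls 26 mm high on the sides and between lanes, 30 mm at the back, open at the lip; the frame tilts and swivels with the tray
- tray_knob (a point): centre of the red ball knob, 32 mm diameter, at (-100, 0, +90) mm in the tray_mid frame, on top of a 12 mm steel post standing behind the tray's back wall (post is 50 mm long from ball centre down); fixed to the tray, so pushing it sideways swivels the tray and pushing it along the tray tilts it; frame as tray_mid
- tray_lip (a point): middle of the open lip (yellow edge), 110 mm in front of tray_mid
- spare_a: bystander: the same kind of torch standing upright on its lens, 111 mm tall, 33 mm diameter, on the table; origin at the centre of its underside; leave it alone
- spare_b: bystander like spare_a
- spare_c: bystander like spare_a

How it is judged:
By the outcome, as a careful person would: the job done as asked, in the order asked, and still so for the second after the job is handed in, with the robot touching nothing.
It also fails if it takes over 54 s, if anything falls off the work surface, if the arm or the gripper's body presses on something with over 40 N, if the wrist force passes 120 N, or if a joint passes its speed limit or range.

### The arm

A 6-joint arm with a two-finger parallel gripper is mounted at the origin on the work surface. World frame = base frame: x ahead of the robot, y to its left, z up, the work surface at z = 0. Lengths are in m, angles in rad, forces in N, time in s.
With the tool pointing down it reaches from about 0.325 to 0.9 m from the base axis. Payload 6.1 kg.
Tool frame: the origin (TCP) lies midway between the tips of the shut fingers; the grasp point (between the pads) lies 19 mm behind it (grasp_offset is the distance from the TCP to the grasp point, in m); z points along the fingers, y is the line along which they close (so a half turn about z gives the same grasp; the last joint's range is limited). The gripper opens to 87 mm and grips with 3 to 60 N. Pads are 19 mm wide; open, the fingers measure 117 mm over their backs; the gripper's body (75 mm by 190 mm) begins 51 mm behind the grasp point.
Start: joints at [-1.386, 0.22, 1.526, -0, 1.395, -0.126], TCP at [0.191, -0.595, 0.223] pointing down, gripper open.
Joint ranges: [-2.98, 2.98], [-0.91, 2.08], [0.09, 2.57], [-1.24, 4.39], [0.2, 2.65], [-2.68, 2.68]. Speed limits (rad/s): [2.57, 2.57, 3.01, 3.14, 3.14, 3.14].

### API

Orientations are given as a 3x3 rotation matrix whose columns are the frame's x, y, z axes.
In Python, from plant import reach, move_l, set_joints, open_jaws, close, hold, ik, snapshot, IKError, job_done, get_time, get_q, get_qvel, get_effort, get_position, get_ee_rot, get_ft_force, get_moment, get_width, get_finger_force, grasp_offset gives the robot as it stands. The module is installed in compiled form; this text tells all that it offers. Calls block until the motion is done:
- reach(position, orientation): joint-space move of the TCP to a pose.
- move_l(position, rot=None, vel=0.15, stop_force=None): straight line of the TCP; rot=None keeps the orientation; vel is the mean speed in m/s. With stop_force (N) it stops when the force on the tool has changed by that much, and returns True; else False.
- set_joints(angles): joint-space move.
- open_jaws() and close(grip_force=None): open the fingers fully, or close them until they stop; grip_force is the grip in N (None keeps the last).
- hold(seconds).
- ik(position, orientation): joint angles nearest the present ones, or None.
- snapshot(name): name is "scene" or "top"; returns a dict with "image" (400x640x3 uint8, red, green, blue), "K" (3x3 intrinsics, pixels), "eye" and "orientation" of the camera in the world. Camera axes: x right, y down, z forward; pixel columns grow to the right and rows downward; lengths in m; the calibration is good to about 2 mm. A picture is of the moment at which its call begins. There is no depth.
A pose or a line that the arm cannot do raises IKError and nothing moves.
- job_done(): hands the job in; it is judged then, once.
Readings, each from a call of its own:
- get_time(): time.
- get_q(): joint angles.
- get_qvel(): joint speeds.
- get_effort(): joint torques, N m.
- get_position(): TCP position.
- get_ee_rot(): TCP orientation.
- get_ft_force(): force on the tool from outside, world axes, zero at the start.
- get_moment(): the same for the moment, N m.
- get_width(): opening from 0.0 (shut) to 1.0 (fully open).
- get_finger_force(): force on a finger pad.
Only numpy, scipy, OpenCV 4.12 (cv2) and the standard library are available. Lean on these libraries where they do the work, as an engineer would, in place of code of your own. Each camera call takes 0.05 s, during which the arm holds its last target. There are 200 camera calls.

## Working session

There is one attempt and no reset: what is moved stays moved. The work goes in short steps, each a Python script; the robot and the scene stay as the last script left them, time stands still between calls to the robot, and variables do not carry over. Pictures are saved under pics/ and viewed, at most 10 in all, crops included, and the job is handed in when it is done.

```bash
mkdir -p pics; python3 - <<'E'
from plant import *
import cv2,numpy as np
for n in("scene","top"):
    s=snapshot(n); cv2.imwrite(f"pics/{n}0.png",s["image"][:,:,::-1]); print(n,s["K"],s["eye"],s["orientation"])
print(get_time(),get_ee_rot(),grasp_offset)
E
```

```text
scene [[464.6435823    0.         315.72182348]
 [  0.         464.6435823  201.11650123]
 [  0.           0.           1.        ]] [1.29811645 0.59642838 0.77134633] [[-0.63765893  0.39081565 -0.66381791]
 [ 0.77029094  0.33083234 -0.54516221]
 [ 0.00655451 -0.85896047 -0.51199995]]
top [[411.71692637   0.         323.22709733]
 [  0.         411.71692637 197.61471787]
 [  0.           0.           1.        ]] [0.32343684 0.00545338 1.11039389] [[-0.05429122 -0.97448841  0.21777235]
 [-0.998515    0.05200086 -0.01623876]
 [ 0.00450013 -0.21833058 -0.97586449]]
0.1 [[ 9.52085016e-01  3.05833285e-01 -3.52314160e-04]
 [ 3.05833434e-01 -9.52083531e-01  1.69162255e-03]
 [ 1.81921973e-04 -1.71831794e-03 -9.99998507e-01]] 0.0187
```

View pics/scene0.png

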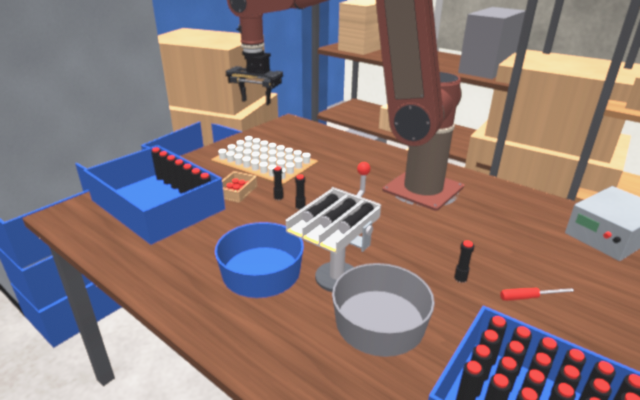

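View pics/top0.png

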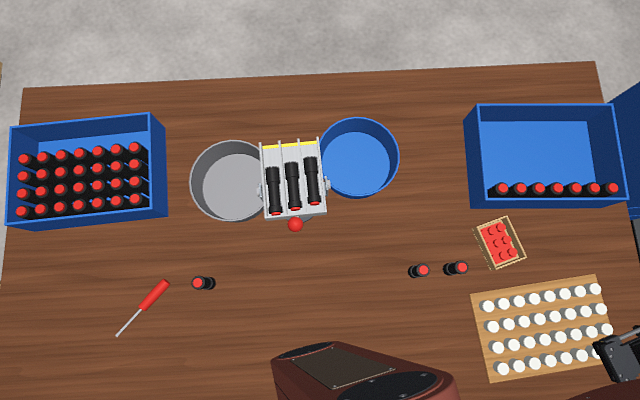

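The scene view shows the tray in the centre, with the blue bin to its left (rim centre about 260,245) and the grey bin to its right. In the top view the knob is at (295,225), the yellow lip runs from (262,146) to (316,141), the blue rim is centred near (359,157), and the standing torches are at (203,283), (421,270) and (457,267). Next I'll fit the poses.

```bash
cat > vis.py <<'E'
from plant import *
import cv2,numpy as np
from scipy.optimize import least_squares,minimize
ROI={"top":(slice(110,240),slice(180,405)),"scene":(slice(150,310),slice(205,440))}
def proj(s,P): 
    p=(np.atleast_2d(P)-s["eye"])@np.array(s["orientation"])@np.array(s["K"]).T
    return p[:,:2]/p[:,2:]
def blob(s,n,lo,hi):
    h=cv2.cvtColor(s["image"],cv2.COLOR_RGB2HSV); m=np.zeros(h.shape[:2],np.uint8); r=ROI[n]
    m[r]=cv2.inRange(h,np.array(lo),np.array(hi))[r]
    k,l,st,c=cv2.connectedComponentsWithStats(m); i=1+np.argmax(st[1:,4]); return (l==i).astype(np.uint8),c[i],st[i]
def rot(y): c,s=np.cos(y),np.sin(y); return np.array([[c,-s,0],[s,c,0],[0,0,1]])
def tilt(t): c,s=np.cos(t),np.sin(t); return np.array([[c,0,s],[0,1,0],[-s,0,c]])
def pt(p,v): return np.array([p[0],p[1],.18])+rot(p[2])@tilt(p[3])@np.array(v)
def snaps(tag):
    S={n:snapshot(n) for n in("top","scene")}
    for n in S: cv2.imwrite(f"pics/{n}_{tag}.png",S[n]["image"][:,:,::-1])
    return S
E
python3 - <<'E'
from vis import *
S=snaps("1"); obs=[]
a=np.linspace(0,2*np.pi,60); C=np.c_[np.cos(a),np.sin(a)]
M={}
for n,s in S.items():
    y,yc,ys=blob(s,n,(22,120,120),(34,255,255)); k,kc,ks=blob(s,n,(0,150,80),(4,255,255)); M[n]=blob(s,n,(100,120,40),(125,255,255))[0]
    pts=np.argwhere(y)[:,::-1]; print(n,"yellow",yc,ys,"knob",kc,ks,"blue",M[n].sum())
    obs.append((s,yc,kc))
# knob seen in crop may be outside ROI / torch tails: print and fit
def res(p): return np.concatenate([np.r_[proj(s,pt(p,(.108,0,0)))[0]-yc,proj(s,pt(p,(-.1,0,.09)))[0]-kc] for s,yc,kc in obs])
f=least_squares(res,[.55,.07,0,0]); print(f.x,f.fun)
def cost(p):
    c=0
    for n,s in S.items():
        R=np.vstack([np.c_[p+.11*C,np.full(60,.08)],np.c_[p+.1*C,np.zeros(60)]])
        h=np.zeros((400,640),np.uint8); cv2.fillConvexPoly(h,cv2.convexHull(np.round(proj(s,R)*16).astype(np.int32)),1,shift=4)
        c+=np.sum(M[n]&~h&1)*2+.5*np.sum(h&~M[n]&1)
    return c
g=min((minimize(cost,x0,method="Nelder-Mead",options=dict(initial_simplex=np.array(x0)+[[0,0],[.02,0],[0,.02]])) for x0 in([.6,-.08],[.62,-.1],[.57,-.06])),key=lambda g:g.fun)
print(g.x,g.fun); v=g.x-f.x[:2]; print("dir",np.arctan2(v[1],v[0]),np.hypot(*v))
E
```

```text
top yellow [307.79245283 142.47169811] [300 141  17   4  53] knob [294.96610169 223.88700565] [288 217  15  15 177] blue 5164Traceback (most recent call last):
  File "<stdin>", line 6, in <module>
  File "vis.py", line 11, in blob
    k,l,st,c=cv2.connectedComponentsWithStats(m); i=1+np.argmax(st[1:,4]); return (l==i).astype(np.uint8),c[i],st[i]
                                                      ~~~~~~~~~^^^^^^^^^^
    return _wrapfunc(a, 'argmax', axis=axis, out=out, **kwds)
    return bound(*args, **kwds)
ValueError: attempt to get argmax of an empty sequence
```

```bash
sed -i 's/def blob(s,n,lo,hi):/def blob(s,n,lo,hi,every=False):/; s/    k,l,st,c=cv2/    if every: q=np.argwhere(m)[:,::-1]; return m,q.mean(0),(q.min(0),q.max(0),len(q))\n    k,l,st,c=cv2/' vis.py
cat > fit.py <<'E'
from vis import *
import sys
def fit(tag,x0):
    S=snaps(tag); obs=[]
    for n,s in S.items():
        y,yc,ys=blob(s,n,(22,70,120),(36,255,255),True); k,kc,ks=blob(s,n,(0,140,80),(5,255,255))
        print(n,"yellow",yc,ys,"knob",kc,ks); obs.append((s,yc,kc))
    def res(p): return np.concatenate([np.r_[proj(s,pt(p,(.108,0,0)))[0]-yc,proj(s,pt(p,(-.1,0,.09)))[0]-kc] for s,yc,kc in obs])
    f=least_squares(res,x0); print("x,y,yaw,tilt",f.x,"res px",f.fun.round(1)); return S,f.x
E
cat > bin.py <<'E'
from vis import *
a=np.linspace(0,2*np.pi,60); C=np.c_[np.cos(a),np.sin(a)]
def bin(S):
    M={n:blob(s,n,(100,120,40),(125,255,255))[0] for n,s in S.items()}
    def cost(p):
        c=0
        for n,s in S.items():
            R=np.vstack([np.c_[p+.11*C,np.full(60,.08)],np.c_[p+.1*C,np.zeros(60)]])
            h=np.zeros((400,640),np.uint8); cv2.fillConvexPoly(h,cv2.convexHull(np.round(proj(s,R)*16).astype(np.int32)),1,shift=4)
            c+=np.sum(M[n]&~h&1)*2+.5*np.sum(h&~M[n]&1)
        return c
    g=min((minimize(cost,x0,method="Nelder-Mead",options=dict(initial_simplex=np.array(x0)+[[0,0],[.02,0],[0,.02]])) for x0 in([.6,-.08],[.62,-.1],[.57,-.06])),key=lambda g:g.fun)
    print("bin",g.x,g.fun,{n:m.sum() for n,m in M.items()}); return g.x
E
python3 - <<'E'
from fit import *; from bin import *
S,p=fit("2",[.55,.07,0,0]); b=bin(S); v=b-p[:2]; print("dir",np.arctan2(v[1],v[0]),np.hypot(*v))
k=pt(p,(-.1,0,.09));print("knob",k)
E
```

```text
top yellow [288.82080925 144.40462428] (array([262, 140]), array([316, 148]), 173) knob [294.87292818 223.98895028] [288 217  15  15 181]
scene yellow [311.23484848 239.82575758] (array([288, 228]), array([335, 251]), 132) knob [363.39072848 167.9602649 ] [357 162  14  13 151]
x,y,yaw,tilt [0.55715201 0.05840867 0.05698814 0.00716645] res px [ 0.1  0.2  0.   0.2 -0.   0.4 -0.1  0.4]
bin [ 0.6622258  -0.11013467] 378.0 {'top': np.uint64(5165), 'scene': np.uint64(5136)}
dir -1.0133318754680434 0.19861359055144914
knob [0.45796084 0.05274982 0.27071433]
```

```bash
cat > plan.py <<'E'
from vis import *
P=np.array([0.55715,0.05841]); 
def pose(yaw,t,sg=1,dz=0):
    k=pt([*P,yaw,t],(-.1,0,.09)); y=sg*rot(yaw)[:,1]; z=np.array([0,0,-1.]); R=np.c_[np.cross(y,z),y,z]
    return k-[0,0,grasp_offset-dz],R
E
python3 - <<'E'
from plan import *
for sg in(1,-1):
    for y,t,dz in((.057,0,.09),(.057,0,0),(-.5,0,0),(-1.013,0,0),(-1.013,.45,0),(-1.013,.88,0),(-1.2,0,.09)):
        q=ik(*pose(y,t,sg,dz)); print(sg,y,t,None if q is None else np.round(q,2))
print(ik([.191,-.595,.36],get_ee_rot()))
s=snapshot("top"); a=np.linspace(0,2*np.pi,100); b=np.array([.6622,-.1101])
im=s["image"][:,:,::-1].copy()
for r,z in((.11,.08),(.1,0)):
    q=proj(s,np.c_[b+r*np.c_[np.cos(a),np.sin(a)],np.full(100,z)]); print(q.min(0),q.max(0)); cv2.polylines(im,[np.round(q).astype(np.int32)],True,(0,255,0))
for v in((.11,.069,0),(.11,-.069,0),(-.07,-.069,0),(-.07,.069,0)): cv2.circle(im,tuple(int(round(c)) for c in proj(s,pt([*P,.057,0],v))[0]),2,(0,255,0))
cv2.imwrite("pics/ov.png",cv2.resize(im[100:240,180:410],None,fx=3,fy=3))
E
```

```text
1 0.057 0 [-0.06 -0.24  1.76 -0.    1.62 -1.68]
1 0.057 0 [-0.06 -0.2   1.9  -0.    1.45 -1.68]
1 -0.5 0 [ 0.06 -0.15  1.85 -0.    1.44 -1.01]
1 -1.013 0 [ 0.13 -0.04  1.75 -0.    1.43 -0.43]
1 -1.013 0.45 [ 0.04 -0.02  1.67 -0.    1.49 -0.51]
1 -1.013 0.88 [-0.04  0.03  1.6  -0.    1.51 -0.6 ]
1 -1.2 0 [ 0.14 -0.03  1.57 -0.    1.6  -0.23]
-1 0.057 0 [-0.06 -0.24  1.76 -0.    1.62  1.46]
-1 0.057 0 [-0.06 -0.2   1.9  -0.    1.45  1.46]
-1 -0.5 0 [ 0.06 -0.15  1.85 -0.    1.44  2.13]
-1 -1.013 0 None
-1 -1.013 0.45 [ 0.04 -0.02  1.67 -0.    1.49  2.63]
-1 -1.013 0.88 [-0.04  0.03  1.6  -0.    1.51  2.54]
-1 -1.2 0 None
[-1.38629782e+00  1.71286564e-01  1.32960225e+00  1.03651727e-05
  1.64139896e+00 -1.26329152e-01]
[316.50439328 116.21571055] [400.27905088 196.11848421]
[320.38305508 130.9360275 ] [391.41014929 199.01484807]
```

View pics/ov.png

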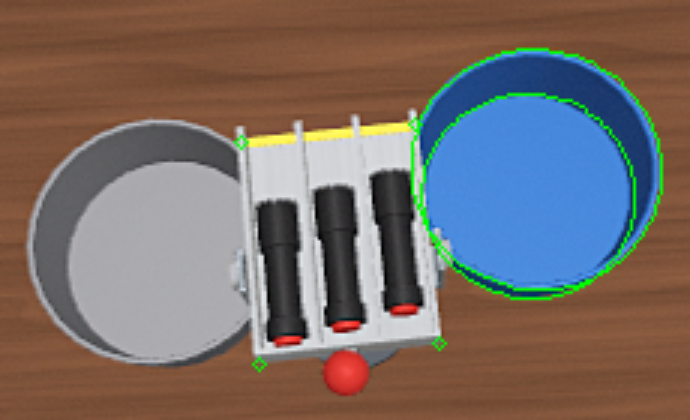

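The fitted bin outline and lip corners overlay the picture well: bin rim centre at (358,156), lip corners at (260,147) and (318,141). I'll grasp the knob now.

```bash
python3 - <<'E'
from plan import *
move_l([.191,-.595,.37],vel=.3)
reach(*pose(.057,0,1,.1)); print(get_time(),get_position())
r=move_l(*pose(.057,0,1,0),vel=.1,stop_force=8); print("hit",r,get_time(),get_position())
close(grip_force=15); print(get_width(),get_finger_force(),get_ft_force(),get_time())
s=snapshot("scene"); cv2.imwrite("pics/grasp.png",s["image"][:,:,::-1])
s=snapshot("top"); cv2.imwrite("pics/graspt.png",s["image"][:,:,::-1])
E
```

```text
3.475 [0.45749909 0.05211523 0.35127253]
hit False 4.625 [0.45781279 0.05268497 0.2521235 ]
0.3537951988714228 14.992119390517473 [-0.15606905 -0.96513983  0.74135935] 5.5833
```

View pics/grasp.png

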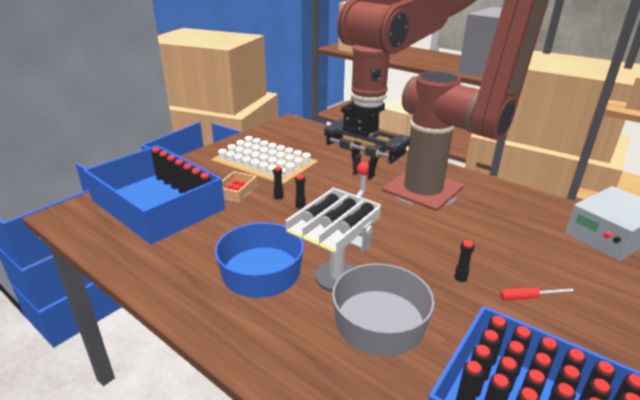

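The fingers straddle the knob at (364,168) and hold it at 31 mm width; the tray is undisturbed. Next is the swivel.

```bash
python3 - <<'E'
from fit import *; from plan import *
for y in np.linspace(.057,-1.013,8)[1:]:
    move_l(*pose(y,0),vel=.06); print(round(y,2),get_ft_force().round(1),round(get_time(),2))
hold(.3)
S=snaps("sw")
for n,s in S.items():
    y,yc,ys=blob(s,n,(22,70,120),(36,255,255),True); print(n,yc,ys,[proj(s,pt([*P,a,0],(.108,0,0)))[0].round(1) for a in(-1.013,-.98)])
E
```

```text
-0.1 [ 1.   1.8 -0.5] 6.09
-0.25 [ 2.2  2.1 -1.7] 6.5
-0.4 [ 3.5  2.6 -1.9] 6.91
-0.55 [ 4.   1.5 -2.1] 7.32
-0.71 [ 2.6  1.9 -1.7] 7.72
-0.86 [ 3.3  0.8 -1.6] 8.13
-1.01 [ 2.6  1.7 -1.2] 8.54
top [327.51748252 162.68531469] (array([243, 140]), array([346, 228]), 143) [array([331.1, 162.7]), array([330.2, 161.6])]vis.py:11: RuntimeWarning: Mean of empty slice.
  if every: q=np.argwhere(m)[:,::-1]; return m,q.mean(0),(q.min(0),q.max(0),len(q))
  ret = um.true_divide(
Traceback (most recent call last):
  File "vis.py", line 11, in blob
    if every: q=np.argwhere(m)[:,::-1]; return m,q.mean(0),(q.min(0),q.max(0),len(q))
                                                            ~~~~~^^^
ValueError: zero-size array to reduction operation minimum which has no identity
```

View pics/top_sw.png

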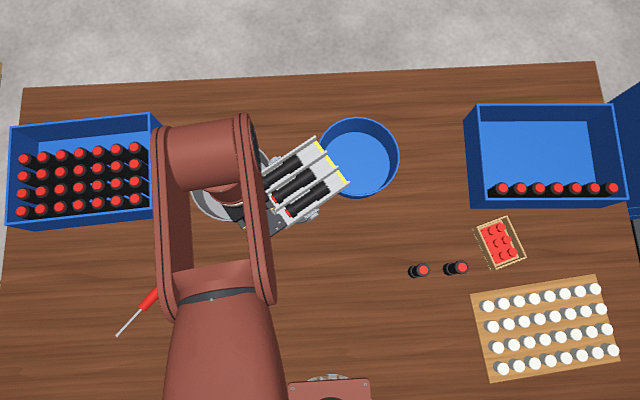

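The tray now points right and up at the bin, with its lip from (318,140) to (346,183) and all three torches still in their lanes. I'll check the yaw numerically.

```bash
cat > yaw.py <<'E'
from plan import *
def lipyaw(tag,t=0):
    s=snapshot("top"); cv2.imwrite(f"pics/{tag}.png",s["image"][:,:,::-1])
    h=cv2.cvtColor(s["image"],cv2.COLOR_RGB2HSV); m=cv2.inRange(h,np.array((22,70,120)),np.array((36,255,255))); m[:,:300]=0;m[:,405:]=0;m[:110]=0;m[240:]=0
    q=np.argwhere(m)[:,::-1].astype(float); c=q.mean(0)
    f=least_squares(lambda a:proj(s,pt([*P,a[0],t],(.108,0,0)))[0]-c,[-1.]); 
    d=cv2.fitLine(q.astype(np.float32),cv2.DIST_L2,0,.01,.01).ravel()[:2]
    def ld(a): e=np.diff(proj(s,[pt([*P,a[0],t],(.108,v,0)) for v in(-.06,.06)]),axis=0)[0]; return [e[0]*d[1]/np.hypot(*e)-e[1]*d[0]/np.hypot(*e)]
    print("lip",c,len(q),"yaw by centroid",f.x,f.fun,"by line",least_squares(ld,[-1.]).x); return f.x[0]
E
python3 -c "
from yaw import *
lipyaw('y1'); print(get_position(),pose(-1.013,0)[0])"
```

```text
lip [329.5323741  161.10071942] 139 yaw by centroid [-0.96200988] [ 0.19460274 -0.15943748] by line [-1.00870828]
[0.50427727 0.14320746 0.25133557] [0.50421822 0.14325236 0.2513    ]
```

The line fit gives a yaw of -1.009 against a target of -1.013, and the joint kinematics agree. The lane walls hide part of the lip, which biases the centroid value. I'll tip it in stages.

```bash
python3 - <<'E'
from yaw import *
for t in np.arange(.1,.61,.1):
    move_l(*pose(-1.013,t),vel=.08); print(round(t,2),get_ft_force().round(1),round(get_time(),2))
hold(.7)
a=snapshot("top")["image"][100:260,180:410,::-1]; b=snapshot("scene")["image"][130:330,190:450,::-1]
cv2.imwrite("pics/t6.png",np.vstack([cv2.resize(a,(520,300)),cv2.resize(b,(520,300))]))
E
```

```text
0.1 [ 0.1 -1.4  2.1] 9.31
0.2 [-0.8 -2.   0.9] 9.62
0.3 [-1.4 -1.8  0.2] 9.94
0.4 [-0.3 -1.   0.2] 10.26
0.5 [ 0.6 -1.2 -0.9] 10.57
0.6 [ 1.8 -1.  -1.6] 10.89
```

View pics/t6.png

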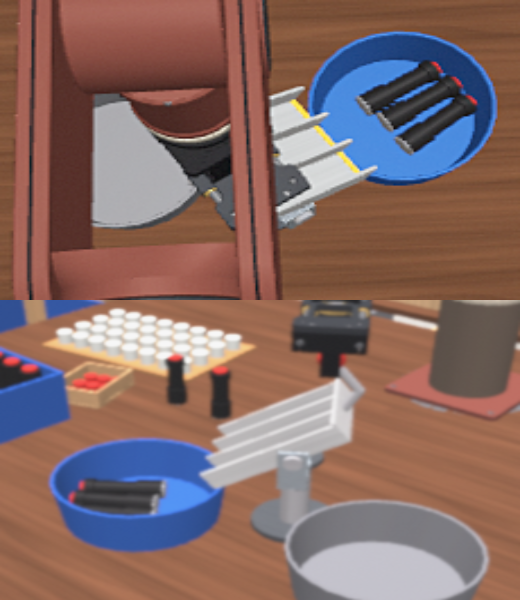

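All three torches are lying in the blue bin and the tray is empty. I'll bring it back to level, release, retreat and check.

```bash
python3 - <<'E'
from fit import *; from yaw import *
for t in np.arange(.5,-.01,-.1): move_l(*pose(-1.013,max(t,0)),vel=.08)
hold(.3); print(get_ft_force().round(1))
open_jaws(); move_l(*pose(-1.013,0,1,.1),vel=.15); p=get_position()
reach([.191,-.595,.36],np.array([[.952,.306,0],[.306,-.952,0],[0,0,-1.]])); print(get_time())
S=snaps("end")
for n,s in S.items():
    k,kc,ks=blob(s,n,(0,140,80),(5,255,255)); print(n,"knob",kc,ks,"pred",proj(s,pt([*P,-1.013,0],(-.1,0,.09)))[0])
lipyaw("y2")
a=S["top"]["image"][100:300,180:480,::-1]; b=S["scene"]["image"][130:330,190:490,::-1]
cv2.imwrite("pics/endv.png",np.vstack([cv2.resize(a,(450,300)),cv2.resize(b,(450,300))]))
E
```

```text
[ 2.4  3.4 -2.7]
18.675
top knob [250.59763314 204.13017751] [244 197  14  15 169] pred [250.61292173 204.56918002]
scene knob [385.16853933 186.94382022] [378 180  15  15 178] pred [385.08509477 187.79295249]
lip [329.84615385 161.48251748] 143 yaw by centroid [-0.97315682] [ 0.19362811 -0.15504537] by line [-1.01222785]
```

View pics/endv.png

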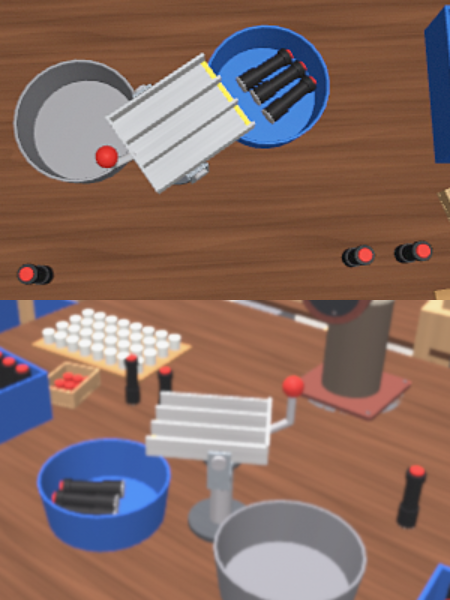

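The torches are in the blue bin, the tray is level and pointing at it (knob within 1 px of prediction, lip-line yaw -1.012 against -1.013), and the three standing torches are where they were.

```bash
python3 -c "
from plant import *
print(job_done(),get_time())"
```

```text
the job is handed in; nothing more can be done
the job is handed in; nothing more can be done
```

The job is handed in: all three torches are in the blue bin, the empty tray is back to level (within about 0.02 rad) and still points at the bin, and the three standing torches were not touched; the arm finished at about 19 s of the 54 s allowed.

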